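Open the guard hood of the spin station and load a turbine wheel

TASK

Swing up the guard hood of the small grey spin station until its hinge spring snaps over and the hood stays open by itself. Then set the small turbine wheel that lies in front of the station upright on its flat back in the middle of the turntable, placing it down rather than dropping it, and let go. Leave the other things on the bench where they are.

Things in the scene. Friction and masses are not known exactly. Their poses are not given: they have to be found in the camera images.
- station: Spin station: grey fixed box, 215 mm deep, 190 mm wide, top 46 mm above the bench; turntable on top, under a hinged guard hood (grey sheet box, sloping clear window, 170 wide; roof 138 mm above the bench when closed). Origin on the bench under the turntable's centre; x from front to rear (hinge) side, z up. Base front at x = -102 mm, rear at +112. Tall blue bins (0.35 m) stand near its right.
- turntable (a point): Centre of the top face of the flat round bare-metal turntable, 112 mm diameter, fixed (does not turn), 52 mm above the bench; a thin ring line of 62 mm diameter and a dot mark its middle. Axes as the station's.
- hood_hinge (a point): Middle of the hood's horizontal hinge axis, at the station's rear: 105 mm behind the turntable's centre, 62 mm above the bench. Axes as the station's; the hinge axis is y.
- hood_grip (a point): Centre of the hood's handle: black horizontal barrel, 24 mm diameter, 40 mm long (along y, parallel to the hinge), flat free ends, on a 12 mm stem 45 mm out from the middle of the hood's front sheet. Hood closed: 240 mm in front of the hinge axis and 26 mm above it. Swings up and to the rear with the hood, in an arc of 241 mm radius; its x and z axes turn with it.
- hood (a joint): Hood angle in rad: 0 closed, 1.95 fully open at its stop, leaning back past vertical. An over-centre spring pulls it shut below about 0.8 and throws it open above: released below, it falls shut; released above about 1.0, it swings to the stop by itself and stays. Opening takes about 4 to 6 N at the handle.
- wheel_mid (a point): Centre (half-way up) of the loose turbine wheel: light metal, round flat back plate 50 mm in diameter, curved vanes narrowing to the hub, 31 mm high, about 0.12 kg. Stands hub up on its back plate on the bench in front of the station; z up along its axis; underside 15.5 mm below this point. Can be gripped from above across the 50 mm plate.
- pot: White pot with a red lid, 64 mm diameter, 62 mm high, origin under its centre. Bystander.
- shaft_rotor: Turbine wheel (55 mm) with a long upright shaft, 124 mm high, origin under its centre. Bystander, not the wheel to be loaded.
- seal_ring: Flat grey ring, 62 mm diameter, 10 mm high, origin under its centre. Bystander.
Not all that is in view belongs to the job. There is more than one size of the part that bears wheel_mid; the job needs the largest.

How it is judged:
By the outcome, as a careful person would: the job done as asked, in the order asked, and still so for the second after the job is handed in, with the robot touching nothing.
It also fails if it takes over 58 s, if anything falls off the work surface, if the arm or the gripper's body presses on something with over 40 N, if the wrist force passes 120 N, or if a joint passes its speed limit or range.

ROBOT

A 7-joint arm with a two-finger parallel gripper is mounted at the origin on a cart in front of the work surface, level with it; the furniture and walls round the work are solid. World frame = base frame: x ahead of the robot, y to its left, z up, the work surface at z = 0. Lengths are in m, angles in rad, forces in N, time in s.
With the tool pointing down it reaches from about 0.425 to 0.8 m from the base axis. Payload 8.3 kg.
Tool frame: the origin (TCP) lies between the finger pads; the fingertips stand 14 mm ahead of it and the grasp point (between the pads) lies 5 mm behind it; x points along the fingers, y is the direction in which the jaws open and shut, and the axes are right-handed (so a half turn about x gives the same grasp; the last joint's range is limited). The gripper opens to 85 mm and grips with 20 to 120 N. Pads are 22 mm wide; open, the fingers measure 114 mm over their backs; the gripper's body (76 mm by 85 mm) begins 54 mm behind the grasp point. The pads swing forward as they close: fully open they stand 13 mm farther back than shut.
Start: joints at [-1.235, 0.383, 0.016, 1.37, -0.006, 1.388, -0.046], TCP at [0.243, 0.576, 0.245] pointing down, gripper open.
Joint ranges: [-2.95, 2.95], [-0.25, 2.06], [-1.52, 1.56], [0.18, 2.33], [-1.44, 4.58], [0.02, 2.06], [-3.01, 3.01]. Speed limits (rad/s): [2.39, 2.39, 3.01, 3.01, 3.14, 3.14, 3.14].

INTERFACE

Orientations are given as a rotation vector (axis times angle).
In Python, from workcell import manip, viewer, hand_in gives the robot as it stands. The module is installed in compiled form; this text tells all that it offers.
- The arm moves only by the tool servo_tool, never from a script. Its argument "commands" is text: rows parted by semicolons, each of 7 numbers parted by spaces: the shift along the tool's x, y, z in m, then the turn, a rotation vector about the tool's x, y, z in rad, then the gripper command: -1 is fully open, 1 is shut, values between are in proportion. In form: x y z wx wy wz gripper; .... A call has 1 to 10 rows; each row shifts and turns the commanded pose from where the row before left it, along the tool's axes as they then stand; what a row does not reach is not made up. A row lasts 1/8 s, in which the tool goes at most 62.5 mm and 10.7 degrees, less where a joint would pass 70% of its speed; a pose out of reach is approached as far as the arm can. A call with a gripper value outside its range is refused whole. The fingers move at their own pace and stop on an object; "force" is the grip in N (left out, the last holds). Time passes only in rows, so rows that do not move let the fingers close. It gives the time, the measured TCP pose, the force and the opening at its end, in the units of the state.
- manip.observe(): the state, without advancing time (a new reading comes with each control period).
- viewer.read_camera(name): name is "scene" or "top" or "wrist"; returns (picture, depth): 400x640x3 uint8, red, green, blue; 400x640 float32, m along the optical axis (not along the pixel's ray), 0 where there is no reading.
- viewer.camera_model(name): a dict with "K" (3x3 intrinsics, pixels), "T" (4x4, takes a point from camera to world coordinates); the wrist camera has in their place "mount" (4x4, takes a point from camera to tool coordinates, whose origin is the TCP and whose axes are the tool frame's). Camera axes: x right, y up, looking along -z (the intrinsics and any distortion apply to the point x, -y, -z); pixel columns grow to the right and rows downward; lengths in m; the calibration is good to about 2 mm. The wrist camera is an equidistant fisheye: a pixel r from the principal point sees the ray r / f radians off the axis. A picture is of the moment at which its call begins: read the wrist's pose just before it. camera_model takes no time and is no camera call.
- hand_in(): hands the job in, once; it reports no verdict.
The state is a dict: "time_s": time; "qpos": joint angles; "dq": joint speeds; "joint_efforts": joint torques, N m; "tool_pos": TCP position; "eef_rot": TCP orientation; "wrist_force": force on the tool from outside, world axes, zero at the start; "wrist_torque": the same for the moment, N m; "gripper_width": opening from 0.0 (shut) to 1.0 (fully open).
Only numpy, scipy, OpenCV 4.12 (cv2) and the standard library are available. Lean on these libraries where they do the work, as an engineer would, in place of code of your own. Each camera call takes 0.05 s, during which the arm holds its last target.

## Working session

There is one attempt and no reset: what is moved stays moved. The work goes in short steps, Python scripts to look and compute and a tool call to move; the robot and the scene stay as the last step left them, time stands still between calls to the robot, and variables do not carry over. Pictures are saved under pics/ and viewed, and the job is handed in when it is done.

Besides the shell and the picture viewer there is one more tool, called as name(argument=value, ...), one argument or row to a line, values as JSON. servo_tool: Moves the arm, as the interface text tells. Its arguments: {"type":"object","properties":{"commands":{"type":"string"},"force":{"type":"number"}},"required":["commands"]}

```bash
mkdir -p pics; cat > look.py <<'E'
import cv2,numpy as np,sys
from workcell import manip,viewer
def snap(name,tag):
    s=manip.observe(); im,d=viewer.read_camera(name)
    cv2.imwrite(f'pics/{tag}.png',im[:,:,::-1]); np.savez(f'pics/{tag}.npz',im=im,d=d,pos=s['tool_pos'],rot=s['eef_rot'])
    return im,d,s
E
python3 - <<'E'
from look import *
np.set_printoptions(precision=4,suppress=True)
for n in ['scene','top']:
    snap(n,n+'0'); m=viewer.camera_model(n); print(n,m)
print(viewer.camera_model('wrist')); print(manip.observe())
E
```

```text
scene {'K': array([[402.6531,   0.    , 316.4672],
       [  0.    , 402.6531, 202.1456],
       [  0.    ,   0.    ,   1.    ]]), 'T': array([[ 0.8188,  0.4131, -0.3987,  0.1465],
       [-0.5741,  0.597 , -0.5604, -0.0758],
       [ 0.0065,  0.6877,  0.7259,  0.6828],
       [ 0.    ,  0.    ,  0.    ,  1.    ]])}
top {'K': array([[509.1362,   0.    , 324.2863],
       [  0.    , 509.1362, 192.603 ],
       [  0.    ,   0.    ,   1.    ]]), 'T': array([[-0.0224,  0.9813, -0.1912,  0.2855],
       [-0.9995, -0.0265, -0.0188,  0.3892],
       [-0.0235,  0.1907,  0.9814,  1.1363],
       [ 0.    ,  0.    ,  0.    ,  1.    ]])}
{'K': array([[309.7069,   0.    , 315.3362],
       [  0.    , 309.7069, 194.0905],
       [  0.    ,   0.    ,   1.    ]]), 'mount': array([[ 0.0003,  0.2883, -0.9575, -0.1285],
       [ 1.    ,  0.0004,  0.0004,  0.0006],
       [ 0.0005, -0.9575, -0.2883, -0.0732],
       [ 0.    ,  0.    ,  0.    ,  1.    ]])}
{'time_s': 0.1, 'qpos': array([-1.2349,  0.3841,  0.0164,  1.3711, -0.0063,  1.3882, -0.0465]), 'dq': array([ 0.0024, -0.0014, -0.0005, -0.0035,  0.0013, -0.0001, -0.0007]), 'joint_efforts': array([  0.0027, -62.9129,   0.8474, -37.2757,   0.0168,   0.0105,
         0.0001]), 'tool_pos': array([0.2425, 0.5756, 0.2444]), 'eef_rot': array([ 0.3114,  1.5484, -0.3141]), 'wrist_force': array([-0.295 ,  0.0043,  0.066 ]), 'wrist_torque': array([-0.0022, -0.009 ,  0.0047]), 'gripper_width': 0.9996819114950759}
```

View pics/scene0.png

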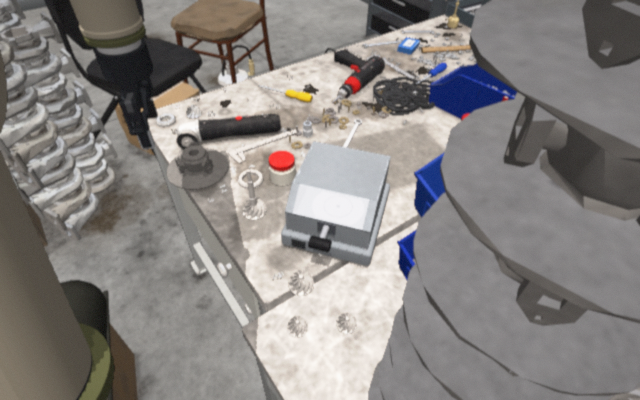

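View pics/top0.png

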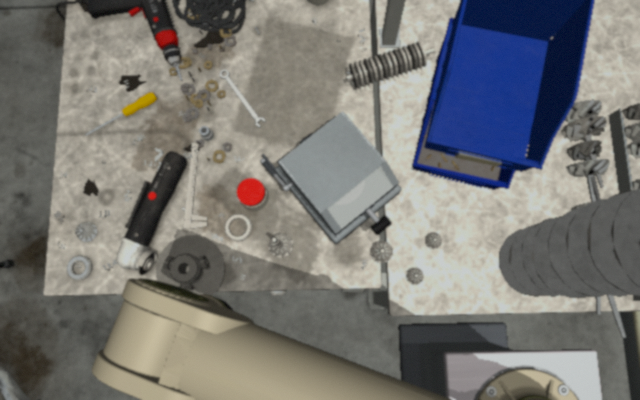

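```bash
cat >> look.py <<'E'
def load(tag):
    z=np.load(f'pics/{tag}.npz'); return z['im'],z['d'],z['pos'],z['rot']
def ray(name,u,v):
    m=viewer.camera_model(name);K=m['K'];T=m['T']
    d=np.array([(u-K[0,2])/K[0,0],-(v-K[1,2])/K[1,1],-1.])
    return T[:3,3],T[:3,:3]@d
def plane(name,u,v,z):
    o,d=ray(name,u,v); return o+d*(z-o[2])/d[2]
def pcl(name,d):
    m=viewer.camera_model(name);K=m['K'];T=m['T']
    v,u=np.mgrid[:d.shape[0],:d.shape[1]]
    c=np.stack([(u-K[0,2])/K[0,0]*d,-(v-K[1,2])/K[1,1]*d,-d],-1)
    P=c@T[:3,:3].T+T[:3,3]; P[d==0]=np.nan; return P
E
python3 - <<'E'
from look import *
np.set_printoptions(precision=4,suppress=True)
im,d,_,_=load('top0')
P=pcl('top',d)
crop=cv2.resize(im[90:300,220:460,::-1],None,fx=3.2,fy=2.8,interpolation=cv2.INTER_CUBIC)
crop=cv2.resize(im[90:300,220:460,::-1],(686,600),interpolation=cv2.INTER_CUBIC)
cv2.imwrite('pics/crop1.png',crop)
ims=load('scene0')[0]; cv2.imwrite('pics/crop2.png',cv2.resize(ims[200:350,220:400,::-1],(720,600),interpolation=cv2.INTER_CUBIC))
# height above 8mm regions
Z=np.nan_to_num(P[:,:,2])
for nm,zl,zh in [('roof',.128,.150)]:
    m=((Z>zl)&(Z<zh)).astype(np.uint8); n,l,st,c=cv2.connectedComponentsWithStats(m)
    for i in range(1,n):
        if st[i,4]>150:
            q=P[l==i]; r=cv2.minAreaRect(q[:,:2].astype(np.float32)); print(nm,st[i],q.mean(0),r)
for (u,v) in [(380,250),(433,240),(415,275)]:
    w=P[v-15:v+16,u-15:u+16]; q=w[w[:,:,2]>0.008]; print((u,v),len(q),q.mean(0) if len(q) else 0,q[:,2].max() if len(q) else 0, cv2.minEnclosingCircle(q[:,:2].astype(np.float32)) if len(q) else 0)
print(P[222:226,376:384,2], P[223,380])
print('bench z',Z[200,300+120-30:300+120+20:10])
E
```

```text
roof [ 279  111  111  110 6247] [0.5374 0.3872 0.1376] ((0.5386327505111694, 0.38663989305496216), (0.15847015380859375, 0.17073877155780792), 37.76856231689453)
roof [522 218  41  78 699] [0.3424 0.011  0.146 ] ((0.3420838713645935, -0.0007802098989486694), (0.14710687100887299, 0.06503663212060928), 1.7460956573486328)
(380, 250) 332 [0.3705 0.2886 0.0189] 0.0334521713946605 ((0.36579808592796326, 0.29548218846321106), 0.03259774297475815)
(433, 240) 168 [0.3918 0.1723 0.0151] 0.02463115886129641 ((0.3923458755016327, 0.17316433787345886), 0.01781737059354782)
(415, 275) 171 [0.315  0.2176 0.0152] 0.024593849517531297 ((0.3157365322113037, 0.2172844409942627), 0.017030026763677597)
[[0.0937 0.0974 0.0967 0.0943 0.0974 0.1023 0.0983 0.0991]
 [0.0944 0.0957 0.0948 0.0958 0.0985 0.1009 0.0964 0.102 ]
 [0.1027 0.0988 0.0974 0.101  0.099  0.0977 0.0994 0.0981]
 [0.0966 0.0964 0.1013 0.0958 0.099  0.1016 0.0987 0.0986]] [0.4212 0.2964 0.0985]
bench z [ 0.0153  0.0004  0.001  -0.0022  0.0011]
```

View pics/crop1.png

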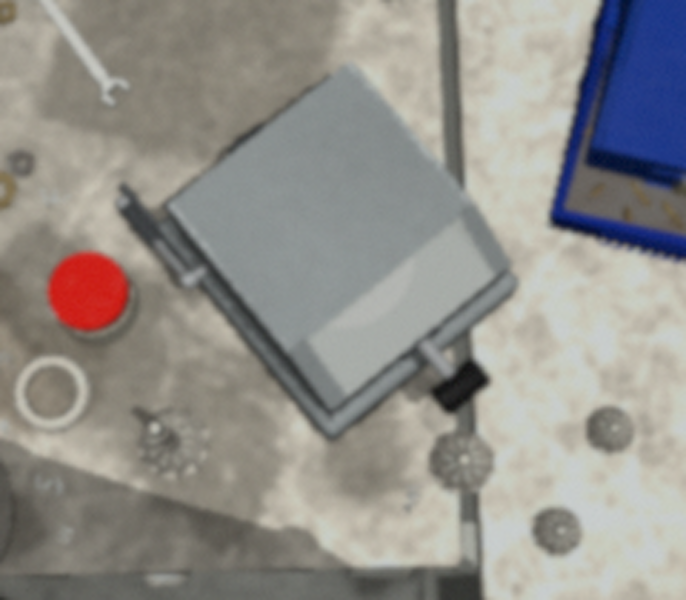

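View pics/crop2.png

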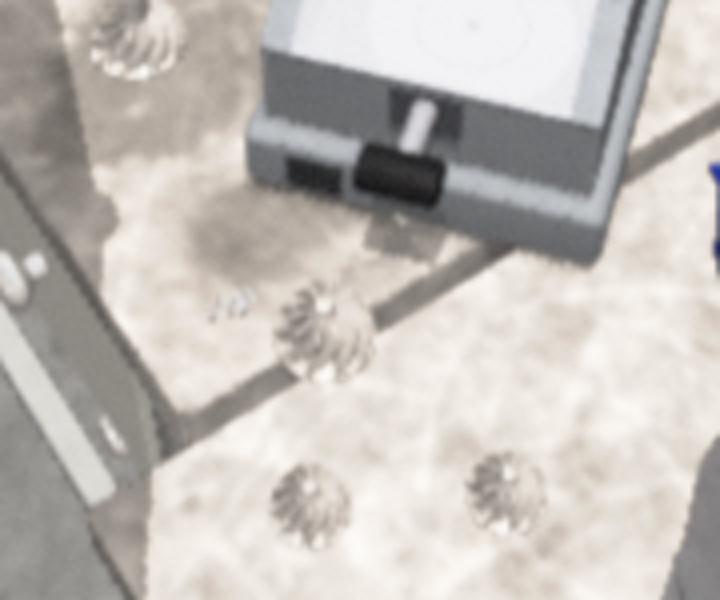

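```bash
python3 - <<'E'
from look import *
from scipy.spatial.transform import Rotation as R
np.set_printoptions(precision=4,suppress=True)
im,d,pos,rot=load('top0');P=pcl('top',d)
print('tool axes cols',R.from_rotvec(rot).as_matrix())
def blk(im,x0,x1,y0,y1):
    m=np.zeros(im.shape[:2],np.uint8); m[y0:y1,x0:x1]=(im[y0:y1,x0:x1].max(2)<55); 
    n,l,st,c=cv2.connectedComponentsWithStats(m); i=1+st[1:,4].argmax(); return c[i],st[i],cv2.minAreaRect(np.argwhere(l==i)[:,::-1].astype(np.float32))
a=blk(im,365,395,212,238); b=blk(load('scene0')[0],305,335,230,256); print(a,b)
o1,d1=ray('top',*a[0]);o2,d2=ray('scene',*b[0])
A=np.stack([d1,-d2],1); t=np.linalg.lstsq(A,o2-o1,rcond=None)[0]; p,q=o1+d1*t[0],o2+d2*t[1]; print('tri',p,q,p-q)
print('top plane .09',plane('top',*a[0],.092), 'scene',plane('scene',*b[0],.09))
# rectangle of roof -> edges
Z=np.nan_to_num(P[:,:,2]);m=(Z>.13)&(Z<.146);m[:,420:]=0
r=cv2.minAreaRect(P[m][:,:2].astype(np.float32));print(r, cv2.boxPoints(r))
# wheel by scene depth
ims,ds,_,_=load('scene0');Q=pcl('scene',ds)
for PP,nm in((P,'top'),(Q,'scene')):
    s=(PP[:,:,2]>.005)&(PP[:,:,2]<.05)&(np.hypot(PP[:,:,0]-.37,PP[:,:,1]-.288)<.032)
    q=PP[s];print(nm,len(q),q.mean(0),q.min(0),q.max(0)); h=q[q[:,2]>.026];print(len(h),h.mean(0) if len(h) else 0)
bins=(P[:,:,2]>.2)&(im[:,:,2]>im[:,:,0]+60.);q=P[bins];print('bin',q.min(0),q.max(0))
dd=np.hypot(q[:,0],q[:,1]); xh=np.array([.792,.61]);yh=np.array([-.61,.792]);print('bin station y max',((q[:,:2]-[.528,.379])@yh).max(), 'bin poly',cv2.boxPoints(cv2.minAreaRect(q[:,:2].astype(np.float32))))
E
```

```text
tool axes cols [[-0.0007  0.3883  0.9215]
 [-0.0018  0.9215 -0.3883]
 [-1.     -0.0019  0.    ]]
(array([380.3146, 224.9663]), array([371, 216,  19,  18, 178], dtype=int32), ((380.5767517089844, 224.98268127441406), (10.83540153503418, 17.519575119018555), 50.710594177246094)) (array([319.1327, 243.7962]), array([309, 237,  22,  15, 211], dtype=int32), ((319.3653869628906, 243.67308044433594), (20.984426498413086, 11.7669677734375), 11.309932708740234))
tri [0.4188 0.2948 0.0853] [0.4176 0.2954 0.085 ] [ 0.0013 -0.0006  0.0002]
top plane .09 [0.418  0.2954 0.092 ] scene [0.4153 0.2923 0.09  ]
((0.6417965292930603, 0.3157247304916382), (0.19367653131484985, 0.45618578791618347), 55.27674102783203) [[0.3992 0.3661]
 [0.7741 0.1062]
 [0.8844 0.2654]
 [0.5095 0.5252]]
top 353 [0.3706 0.2885 0.0181] [0.347  0.265  0.0051] [0.3954 0.3111 0.0335]
30 [0.3712 0.2876 0.0286]
scene 375 [0.3685 0.283  0.0176] [0.3444 0.264  0.005 ] [0.3905 0.3097 0.0324]
23 [0.3684 0.2869 0.0288]
bin [ 0.492  -0.0554  0.2004] [0.8193 0.2201 0.3527]
bin station y max -0.13738621485438116 bin poly [[ 0.4881  0.0199]
 [ 0.7725 -0.061 ]
 [ 0.8309  0.1442]
 [ 0.5465  0.2251]]
```

servo_tool(
  commands="0 -0.019 0.0271 0 0 0 -1;0 -0.019 0.0271 0 0 0 -1;0 -0.019 0.0271 0 0 0 -1;0 -0.019 0.0271 0 0 0 -1;0 -0.019 0.0271 0 0 0 -1;0 -0.019 0.0271 0 0 0 -1;0 -0.019 0.0271 0 0 0 -1;0 -0.019 0.0271 0 0 0 -1;0 -0.019 0.0271 0 0 0 -1;0 -0.019 0.0271 0 0 0 -1",
  force=40,
)

```text
time_s: 1.35
tool_pos: [0.4189, 0.2945, 0.2449]
eef_rot: [0.312, 1.549, -0.313]
wrist_force: [0.7, 0.2, -0.2]
gripper_width: 1.004
```

servo_tool(
  commands="0 0 0 -0.151 0 0 -1;0 0 0 -0.151 0 0 -1;0 0 0 -0.151 0 0 -1;0 0 0 -0.151 0 0 -1;0 0 0 -0.151 0 0 -1;0 0 0 -0.151 0 0 -1;0 0 0 -0.149 0 0 -1;0.03 0 0 0 0 0 -1;0.03 0 0 0 0 0 -1;0 0 0 0 0 0 -1",
)

```text
time_s: 2.6
tool_pos: [0.4171, 0.2945, 0.1829]
eef_rot: [-0.516, 1.514, 0.513]
wrist_force: [0.8, 0.0, 1.3]
gripper_width: 1.003
```

```bash
python3 - <<'E'
from look import *
from scipy.spatial.transform import Rotation as R
np.set_printoptions(precision=4,suppress=True)
im,d,s=snap('wrist','w1');snap('scene','s1')
print(s['tool_pos'],s['qpos'],s['time_s']);print(R.from_rotvec(s['eef_rot']).as_matrix())
E
```

```text
[0.4171 0.2945 0.1829] [-0.7867  0.1817  0.1238  1.7726 -0.0238  1.1944  1.571 ] 2.6
[[-0.0043 -0.6102  0.7922]
 [-0.0036  0.7923  0.6102]
 [-1.     -0.0002 -0.0055]]
```

View pics/w1.png

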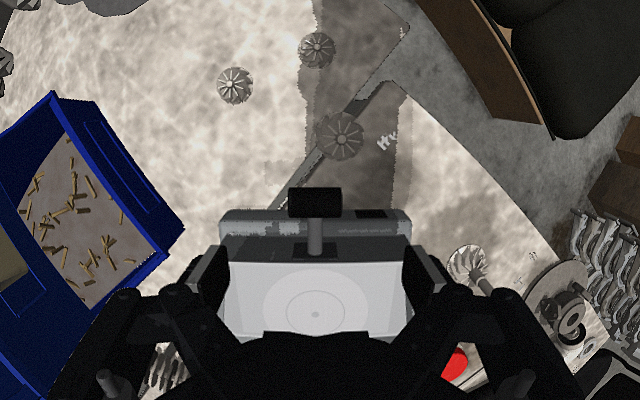

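View pics/s1.png

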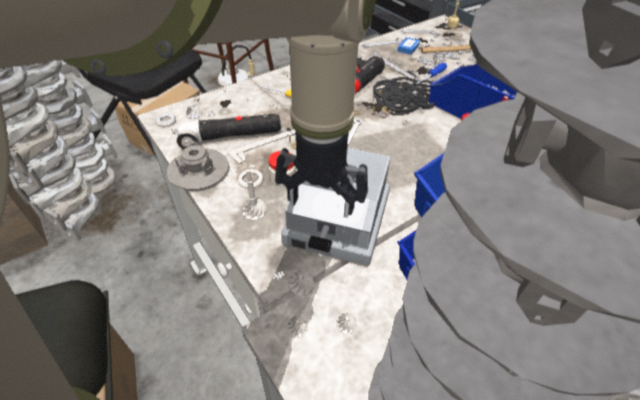

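```bash
cat >> look.py <<'E'
from scipy.spatial.transform import Rotation as R
def wray(u,v,pos,rot):
    m=viewer.camera_model('wrist');K=m['K'];M=m['mount']
    a,b=(u-K[0,2])/K[0,0],(v-K[1,2])/K[1,1]; r=np.hypot(a,b)+1e-9
    d=np.array([np.sin(r)*a/r,-np.sin(r)*b/r,-np.cos(r)])
    Rm=R.from_rotvec(rot).as_matrix(); return pos+Rm@M[:3,3],Rm@M[:3,:3]@d
def wplane(u,v,z,pos,rot):
    o,d=wray(u,v,pos,rot); return o+d*(z-o[2])/d[2]
E
python3 - <<'E'
from look import *
np.set_printoptions(precision=4,suppress=True)
im,d,pos,rot=load('w1')
g=im.max(2); m=np.zeros_like(g); m[180:222,280:350]=g[180:222,280:350]<45
n,l,st,c=cv2.connectedComponentsWithStats(m);i=1+st[1:,4].argmax();print(st[i],c[i])
x,y,w,h=st[i][:4]
for u,v in [(x,y+h/2),(x+w,y+h/2)]: print(wplane(u,v,.088,pos,rot))
e=[wplane(x,190,.09,pos,rot),wplane(x+w,190,.09,pos,rot)];print(np.linalg.norm(e[0]-e[1]))
for v in (y,y+h): print(wplane(x+w/2,v,.088,pos,rot))
print('depth',d[195:212:4,315])
print('stn dot',wplane(315.5,314,.054,pos,rot),'wheel hub',wplane(341.5,139,.031,pos,rot))
cr=im[95:180,295:390,::-1];cv2.imwrite('pics/c3.png',cv2.resize(cr,None,fx=6,fy=6,interpolation=cv2.INTER_CUBIC))
E
```

```text
[ 287  187   63   33 1720] [315.5285 202.7331]
[0.4314 0.2783 0.088 ]
[0.4021 0.3164 0.088 ]
0.047021783032046106
[0.4065 0.2893 0.088 ]
[0.4274 0.3055 0.088 ]
depth [0.2267 0.2234 0.2234 0.2233 0.2254]
stn dot [0.523  0.3762 0.054 ] wheel hub [0.3697 0.288  0.031 ]
```

View pics/c3.png

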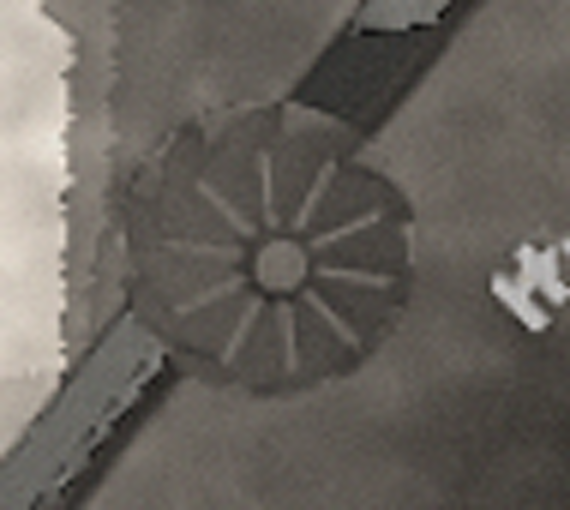

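servo_tool(
  commands="0.025 0 0.001 0 0 0 -1;0.025 0 0.0005 0 0 0 -1;0.025 0 0.0005 0 0 0 -1;0.025 0 0 0 0 0 -1;0 0 0 0 0 0 -1;0 0 0 0 0 0 0.3;0 0 0 0 0 0 1;0 0 0 0 0 0 1;0 0 0 0 0 0 1;0 0 0 0 0 0 1",
  force=40,
)

```text
time_s: 3.95
tool_pos: [0.4212, 0.2969, 0.0868]
eef_rot: [-0.513, 1.507, 0.514]
wrist_force: [-0.4, -2.3, 6.7]
gripper_width: 0.464
```

```bash
python3 - <<'E'
from look import *
np.set_printoptions(precision=4,suppress=True)
im,d,s=snap('wrist','w2')
print(s['tool_pos'],s['gripper_width'],s['wrist_force'],s['wrist_torque'])
E
```

```text
[0.4212 0.2969 0.0868] 0.4635148701732854 [-0.4031 -2.35    6.6923] [-0.5574  0.0985  0.1188]
```

View pics/w2.png

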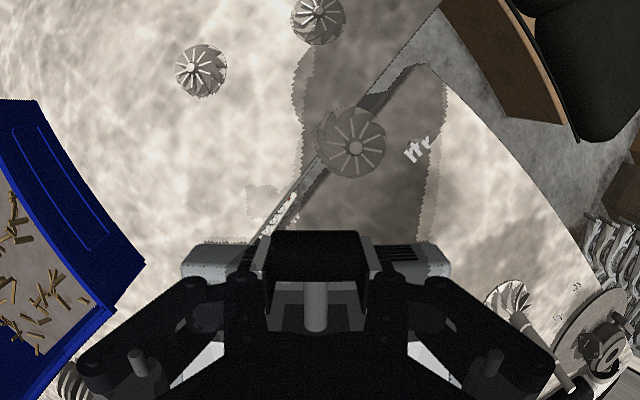

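servo_tool(
  commands="-0.012 0 0.0015 0 0 0 1;-0.0118 0 0.0023 0 0 0 1;-0.0118 0 0.0028 0 0 0 1;-0.0116 0 0.0034 0 0 0 1;-0.0114 0 0.004 0 0 0 1;-0.0112 0 0.0044 0 0 0 1;-0.011 0 0.0051 0 0 0 1;-0.0106 0 0.0056 0 0 0 1;-0.0103 0 0.0061 0 0 0 1;-0.0101 0 0.0066 0 0 0 1",
  force=40,
)

```text
time_s: 5.25
tool_pos: [0.4537, 0.3222, 0.1973]
eef_rot: [-0.514, 1.51, 0.513]
wrist_force: [5.9, 0.3, -9.0]
gripper_width: 0.461
```

servo_tool(
  commands="-0.0097 0 0.0071 0 0 0 1;-0.0094 0 0.0076 0 0 0 1;-0.009 0 0.0081 0 0 0 1;-0.0085 0 0.0085 0 0 0 1;-0.008 0 0.009 0 0 0 1;-0.0077 0 0.0092 0 0 0 1;-0.0071 0 0.0097 0 0 0 1;-0.0068 0 0.01 0 0 0 1;-0.0062 0 0.0103 0 0 0 1;-0.0057 0 0.0107 0 0 0 1",
)

```text
time_s: 6.5
tool_pos: [0.5251, 0.3774, 0.2752]
eef_rot: [-0.514, 1.51, 0.513]
wrist_force: [4.4, -0.8, -6.9]
gripper_width: 0.46
```

servo_tool(
  commands="-0.0051 0 0.011 0 0 0 1;-0.0045 0 0.0111 0 0 0 1;-0.004 0 0.0114 0 0 0 1;-0.0034 0 0.0115 0 0 0 1;-0.0026 0 0.0117 0 0 0 1;0 0 0 0 0 0 1",
)

```text
time_s: 7.25
tool_pos: [0.5702, 0.4123, 0.295]
eef_rot: [-0.514, 1.509, 0.514]
wrist_force: [2.5, -1.5, -3.3]
gripper_width: 0.458
```

```bash
python3 - <<'E'
from look import *
np.set_printoptions(precision=4,suppress=True)
im,d,s=snap('wrist','w3');snap('scene','s3')
print(s['tool_pos'],s['gripper_width'],s['wrist_force'],s['wrist_torque'],s['qpos'])
E
```

```text
[0.5702 0.4123 0.295 ] 0.45846389440832547 [ 2.4997 -1.5091 -3.289 ] [-0.4365 -0.4774  0.0064] [-0.7534  0.56    0.148   1.0125 -0.0782  1.574   1.5989]
```

View pics/w3.png

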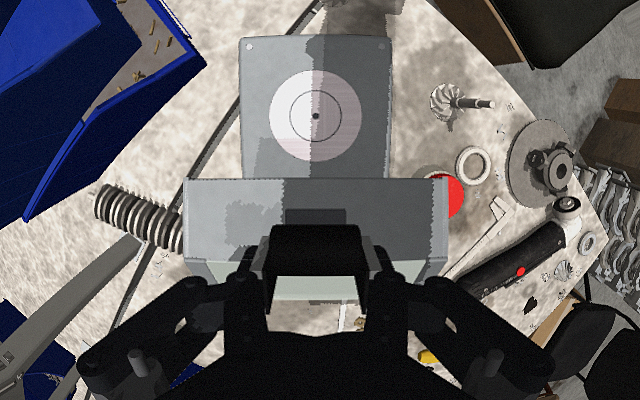

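View pics/s3.png

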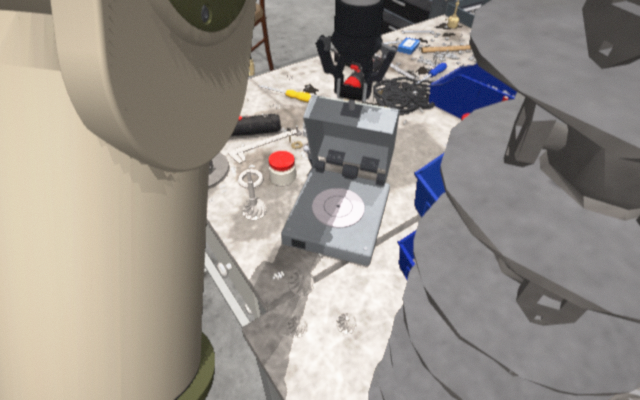

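servo_tool(
  commands="0 0 0 0 0 0 -1;0 0 0 0 0 0 -1;0 0 0 0 0 0 -1;0 0 0 0 0 0 -1;0 0 0 0 0 0 -1;0 0 0 0 0 0 -1;-0.02 0 0 0 0 0 -1;-0.03 0 0 0 0 0 -1;-0.02 0 0 0 0 0 -1;0 0 0 0 0 0 -1",
)

```text
time_s: 8.6
tool_pos: [0.5702, 0.4123, 0.3666]
eef_rot: [-0.513, 1.506, 0.514]
wrist_force: [0.4, -0.3, -1.3]
gripper_width: 1.0
```

```bash
python3 - <<'E'
from look import *
np.set_printoptions(precision=4,suppress=True)
im,d,s=snap('wrist','w4');snap('scene','s4')
print(s['tool_pos'],s['gripper_width'],s['wrist_force'],s['wrist_torque'],s['qpos'])
print('dot from w3',wplane(316,116,.052,*load('w3')[2:]))
E
```

```text
[0.5702 0.4123 0.3666] 0.9996968011887793 [ 0.3865 -0.3148 -1.3224] [ 0.0093 -0.0025  0.0216] [-0.7467  0.5737  0.1552  0.8357 -0.0852  1.7336  1.5969]
dot from w3 [0.5239 0.3775 0.052 ]
```

View pics/w4.png

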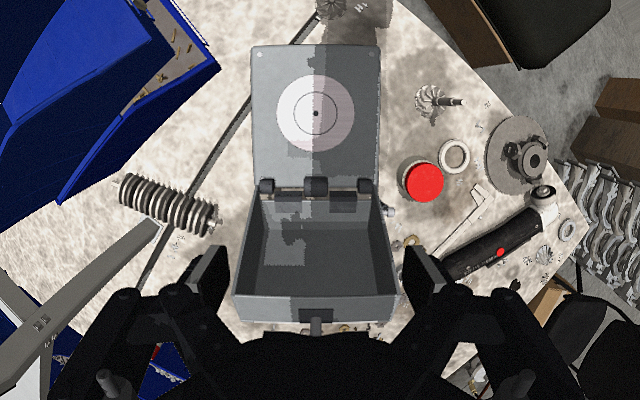

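View pics/s4.png

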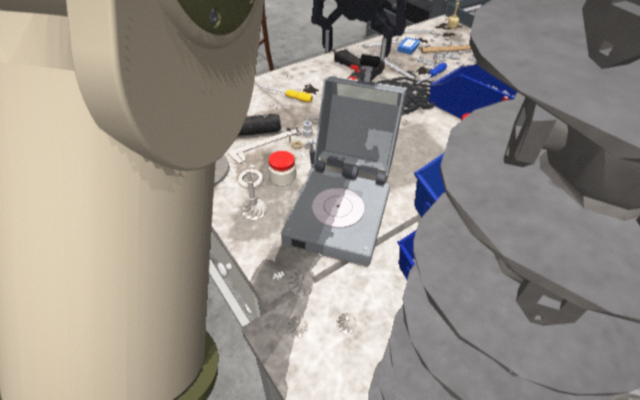

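servo_tool(
  commands="0 0.0024 -0.0234 0 0 0 -1;0 0.0024 -0.0234 0 0 0 -1;0 0.0024 -0.0234 0 0 0 -1;0 0.0024 -0.0234 0 0 0 -1;0 0.0024 -0.0234 0 0 0 -1;0 0.0024 -0.0234 0 0 0 -1;0 0.0024 -0.0234 0 0 0 -1;0 0.0024 -0.0234 0 0 0 -1;0 0.0024 -0.0234 0 0 0 -1;0 0.0024 -0.0234 0 0 0 -1",
)

```text
time_s: 9.95
tool_pos: [0.3685, 0.2875, 0.3633]
eef_rot: [-0.515, 1.511, 0.513]
wrist_force: [0.5, 0.2, 1.3]
gripper_width: 0.999
```

servo_tool(
  commands="0.05 0 0 0 0 0 -1;0.05 0 0 0 0 0 -1;0.05 0 0 0 0 0 -1;0.05 0 0 0 0 0 -1;0.04 0 0 0 0 0 -1;0 0 0 0 0 0 -1;0 0 0 0 0 0 -1",
)

```text
time_s: 10.82
tool_pos: [0.37, 0.2885, 0.1258]
eef_rot: [-0.513, 1.508, 0.514]
wrist_force: [0.0, -0.1, 0.7]
gripper_width: 0.999
```

```bash
python3 - <<'E'
from look import *
np.set_printoptions(precision=4,suppress=True)
im,d,s=snap('wrist','w5')
print(s['tool_pos'],s['gripper_width'],s['wrist_force'],s['qpos']);print(R.from_rotvec(s['eef_rot']).as_matrix())
print('dot from w4',wplane(315.5,113,.052,*load('w4')[2:]))
E
```

```text
[0.37   0.2885 0.1258] 0.999477710566816 [ 0.0244 -0.1331  0.667 ] [-0.8277  0.1487  0.1062  1.9485 -0.0182  1.0444  1.5135]
[[ 0.0006 -0.6102  0.7923]
 [ 0.0005  0.7923  0.6102]
 [-1.      0.      0.0008]]
dot from w4 [0.524  0.3769 0.052 ]
```

View pics/w5.png

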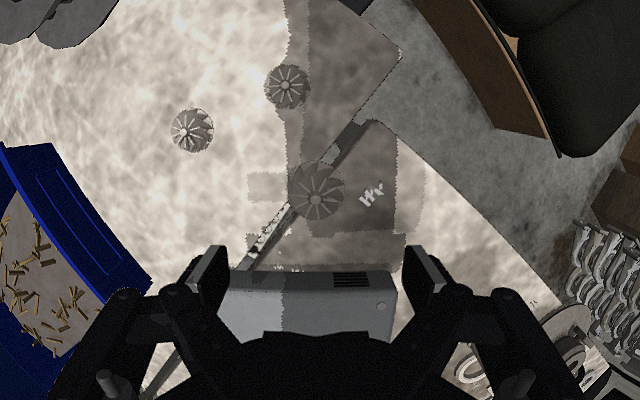

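```bash
python3 - <<'E'
from look import *
np.set_printoptions(precision=4,suppress=True)
im,d,p,r=load('w5')
print(wplane(316,200,.031,p,r), wplane(318,191,.0,p,r))
cv2.imwrite('pics/c5.png',cv2.resize(im[150:235,265:370,::-1],None,fx=6,fy=6,interpolation=cv2.INTER_CUBIC))
E
```

```text
[0.369  0.2884 0.031 ] [0.3694 0.291  0.    ]
```

View pics/c5.png

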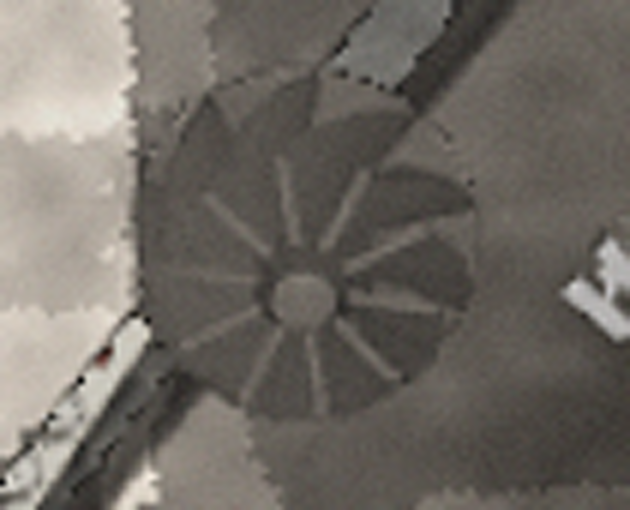

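servo_tool(
  commands="0.03 0 0 0 0 0 -1;0.03 0 0 0 0 0 -1;0.03 0 0 0 0 0 -1;0.015 0 0 0 0 0 -1;0.006 0 0 0 0 0 -1;0 0 0 0 0 0 -0.3;0 0 0 0 0 0 -0.3;0 0 0 0 0 0 -0.3;0 0 0 0 0 0 -0.3",
  force=25,
)

```text
time_s: 12.0
tool_pos: [0.3698, 0.2884, 0.0141]
eef_rot: [-0.513, 1.509, 0.514]
wrist_force: [0.4, 0.4, -0.3]
gripper_width: 0.649
```

```bash
python3 - <<'E'
from look import *
np.set_printoptions(precision=4,suppress=True)
im,d,s=snap('wrist','w6');snap('scene','s6')
print(s['tool_pos'],s['gripper_width'],s['wrist_force'])
cv2.imwrite('pics/c6.png',cv2.resize(im[200:400,200:440,::-1],(720,600),interpolation=cv2.INTER_CUBIC))
E
```

```text
[0.3698 0.2884 0.0141] 0.6490046902242192 [ 0.3771  0.4393 -0.3281]
```

View pics/c6.png

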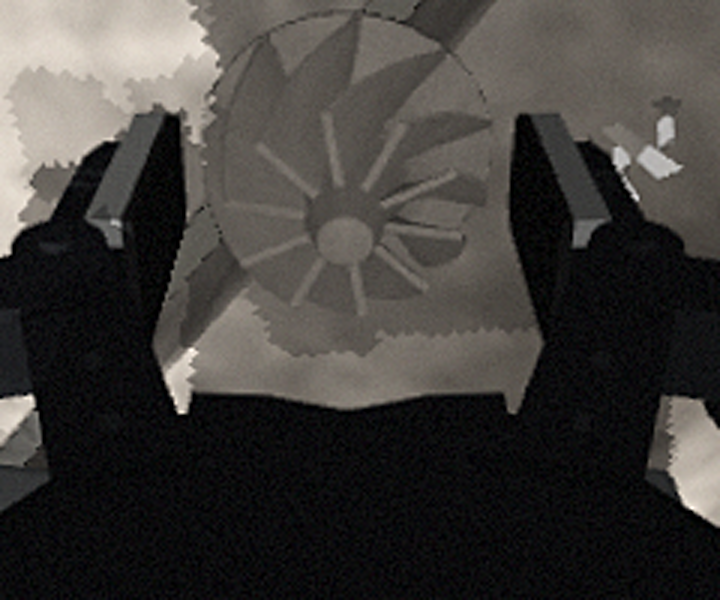

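View pics/s6.png

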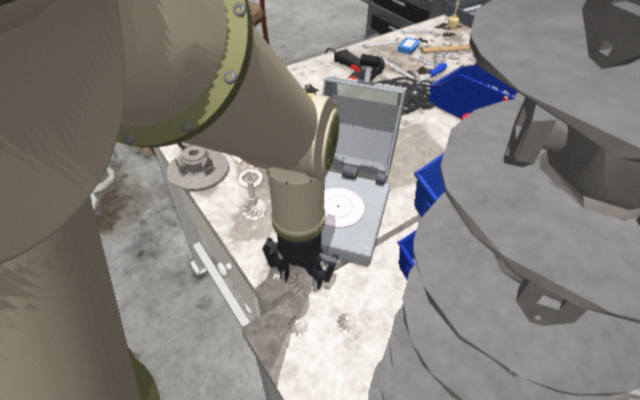

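servo_tool(
  commands="0.002 0 0 0 0 0 -0.3;0 0 0 0 0 0 0.2;0 0 0 0 0 0 0.5;0 0 0 0 0 0 0.5;0 0 0 0 0 0 0.5;0 0 0 0 0 0 0.5",
  force=30,
)

```text
time_s: 12.85
tool_pos: [0.3697, 0.2882, 0.0119]
eef_rot: [-0.514, 1.509, 0.514]
wrist_force: [-0.6, -0.9, 6.3]
gripper_width: 0.54
```

```bash
python3 - <<'E'
from look import *
np.set_printoptions(precision=4,suppress=True)
im,d,s=snap('wrist','w7')
print(s['tool_pos'],s['gripper_width'],s['wrist_force'])
cv2.imwrite('pics/c7.png',cv2.resize(im[200:400,200:440,::-1],(720,600),interpolation=cv2.INTER_CUBIC))
E
```

```text
[0.3697 0.2882 0.0119] 0.5400778198030809 [-0.5925 -0.8585  6.3188]
```

View pics/c7.png

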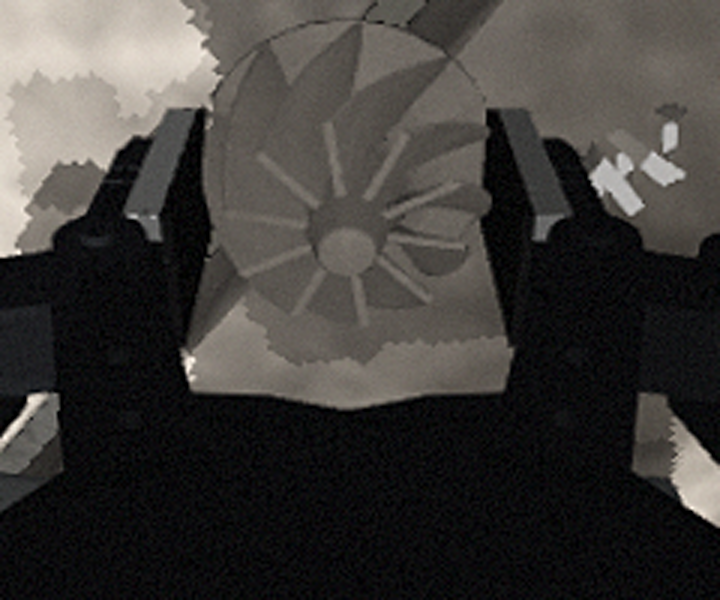

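servo_tool(
  commands="-0.005 0 0 0 0 0 0.5;-0.01 0 0 0 0 0 0.5;-0.02 0 0 0 0 0 0.5;-0.03 0 0 0 0 0 0.5;-0.03 0 0 0 0 0 0.5;0 0 0 0 0 0 0.5",
)

```text
time_s: 13.65
tool_pos: [0.3709, 0.2894, 0.1094]
eef_rot: [-0.512, 1.504, 0.515]
wrist_force: [0.8, 0.2, -0.7]
gripper_width: 0.537
```

```bash
python3 - <<'E'
from look import *
np.set_printoptions(precision=4,suppress=True)
im,d,s=snap('wrist','w8');i2,d2,_=snap('scene','s8')
print(s['tool_pos'],s['gripper_width'],s['wrist_force'])
a=cv2.resize(im[200:400,200:440,::-1],(400,333));b=cv2.resize(i2[200:320,240:384,::-1],(400,333),interpolation=cv2.INTER_CUBIC)
cv2.imwrite('pics/c8.png',np.hstack([a,b]))
E
```

```text
[0.3709 0.2894 0.1094] 0.5373602700222696 [ 0.8286  0.2353 -0.737 ]
```

View pics/c8.png

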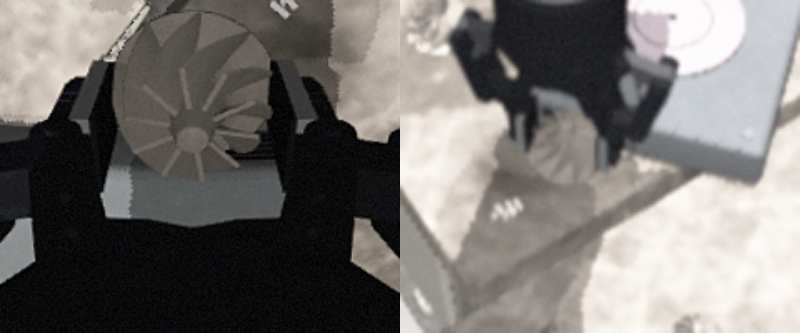

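```bash
python3 - <<'E'
from look import *
np.set_printoptions(precision=4,suppress=True)
im,d,p,r=load('w8'); print('hub',wplane(315.8,282.8,.031+.0975,p,r),p)
i2,d2,_,_=load('s4');cv2.imwrite('pics/c9.png',cv2.resize(i2[175:245,290:390,::-1],(700,490),interpolation=cv2.INTER_CUBIC))
i3,_,_=snap('top','t9')
cv2.imwrite('pics/c10.png',cv2.resize(i3[120:260,250:450,::-1],(800,560),interpolation=cv2.INTER_CUBIC))
E
```

```text
hub [0.3697 0.2888 0.1285] [0.3709 0.2894 0.1094]
```

View pics/c9.png

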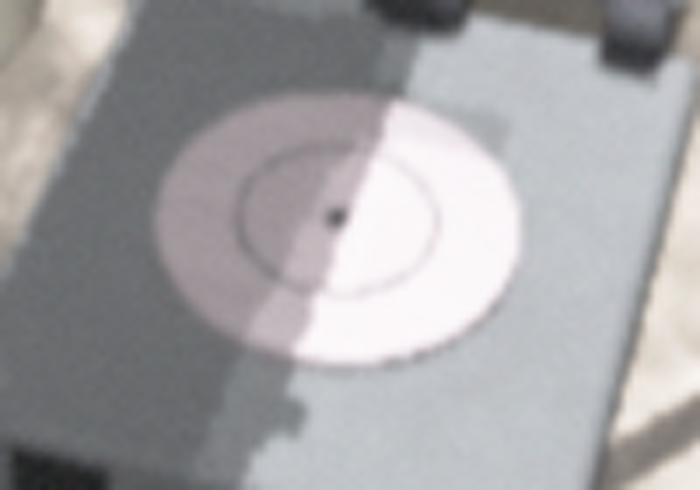

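View pics/c10.png

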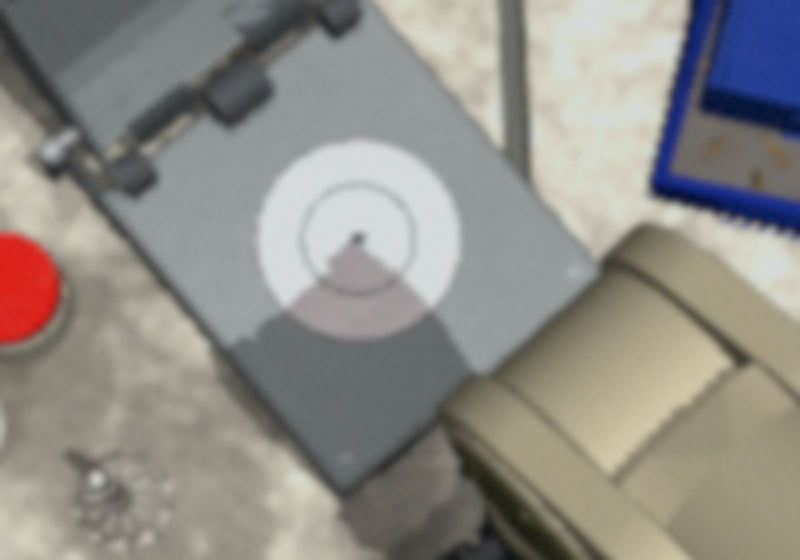

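```bash
python3 - <<'E'
from look import *
np.set_printoptions(precision=4,suppress=True)
print(plane('scene',337.6,205.4,.052),plane('top',339.1,179.4,.052))
for t,u,v in (('w3',316,116),('w4',315.5,113)): print(wplane(u,v,.052,*load(t)[2:]))
E
```

```text
[0.5247 0.3776 0.052 ] [0.5252 0.3771 0.052 ]
[0.5239 0.3775 0.052 ]
[0.524  0.3769 0.052 ]
```

servo_tool(
  commands="0 -0.0024 0.0175 0 0 0 0.5;0 -0.0024 0.0175 0 0 0 0.5;0 -0.0024 0.0175 0 0 0 0.5;0 -0.0024 0.0175 0 0 0 0.5;0 -0.0024 0.0175 0 0 0 0.5;0 -0.0024 0.0175 0 0 0 0.5;0 -0.0024 0.0175 0 0 0 0.5;0 -0.0024 0.0175 0 0 0 0.5;0 -0.0024 0.0175 0 0 0 0.5;0 -0.0024 0.0175 0 0 0 0.5",
)

```text
time_s: 15.05
tool_pos: [0.5226, 0.3757, 0.1048]
eef_rot: [-0.515, 1.512, 0.513]
wrist_force: [-0.2, 0.6, -1.2]
gripper_width: 0.535
```

servo_tool(
  commands="0.02 0 0 0 0 0 0.5;0.01 0 0 0 0 0 0.5;0 0 0 0 0 0 0.5;0 0 0 0 0 0 0.5;0 0 0 0 0 0 0.5",
)

```text
time_s: 15.68
tool_pos: [0.5233, 0.3763, 0.0776]
eef_rot: [-0.513, 1.508, 0.514]
wrist_force: [-0.2, -0.2, -0.5]
gripper_width: 0.534
```

```bash
python3 - <<'E'
from look import *
np.set_printoptions(precision=4,suppress=True)
im,d,s=snap('wrist','w10');i2,d2,_=snap('scene','s10')
print(s['tool_pos'],s['gripper_width'],s['wrist_force']);print(R.from_rotvec(s['eef_rot']).as_matrix())
a=cv2.resize(im[200:400,200:440,::-1],(400,333));b=cv2.resize(i2[130:250,270:414,::-1],(400,333),interpolation=cv2.INTER_CUBIC)
cv2.imwrite('pics/c11.png',np.hstack([a,b]))
E
```

```text
[0.5233 0.3763 0.0776] 0.5336477893053065 [-0.1871 -0.1822 -0.4646]
[[ 0.0009 -0.6102  0.7923]
 [ 0.0008  0.7923  0.6102]
 [-1.      0.0001  0.0012]]
```

View pics/c11.png

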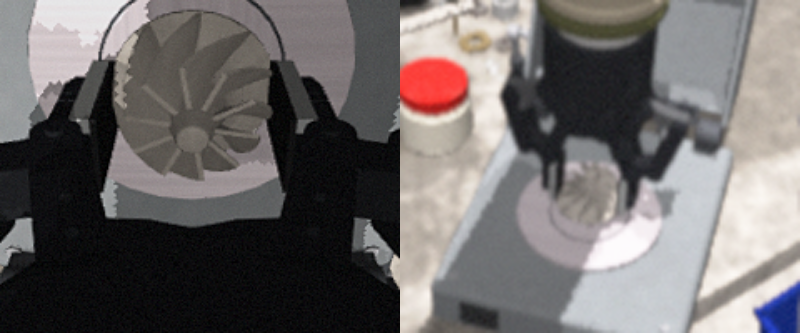

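servo_tool(
  commands="0 0 0.002 0 0 0 0.5;0.006 0 0 0 0 0 0.5;0.003 0 0 0 0 0 0.5;0.002 0 0 0 0 0 0.5;0.001 0 0 0 0 0 0.5;0 0 0 0 0 0 0.5;0 0 0 0 0 0 0.5",
)

```text
time_s: 16.65
tool_pos: [0.5246, 0.3773, 0.0649]
eef_rot: [-0.514, 1.509, 0.514]
wrist_force: [-0.1, 0.5, -1.4]
gripper_width: 0.529
```

```bash
python3 - <<'E'
from look import *
np.set_printoptions(precision=4,suppress=True)
im,d,s=snap('wrist','w11');i2,d2,_=snap('scene','s11')
print(s['tool_pos'],s['gripper_width'],s['wrist_force'])
a=cv2.resize(im[200:400,200:440,::-1],(400,333));b=cv2.resize(i2[130:250,270:414,::-1],(400,333),interpolation=cv2.INTER_CUBIC)
cv2.imwrite('pics/c12.png',np.hstack([a,b]))
E
```

```text
[0.5246 0.3773 0.0649] 0.5293903865626259 [-0.1035  0.5134 -1.4338]
```

View pics/c12.png

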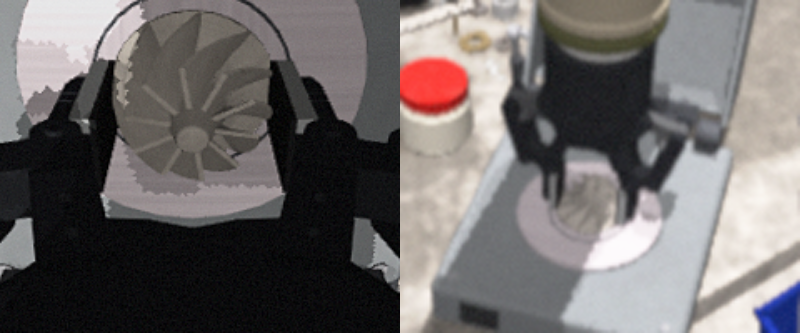

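servo_tool(
  commands="0.0005 0 0 0 0 0 0.5;0.0005 0 0 0 0 0 0.5;0 0 0 0 0 0 0.5",
)

```text
time_s: 17.12
tool_pos: [0.5246, 0.3773, 0.0641]
eef_rot: [-0.514, 1.509, 0.514]
wrist_force: [-0.9, -0.5, 3.0]
gripper_width: 0.535
```

servo_tool(
  commands="0.0003 0 0 0 0 0 0.5;0 0 0 0 0 0 -0.1;0 0 0 0 0 0 -0.15;0 0 0 0 0 0 -0.25;0 0 0 0 0 0 -0.5;0 0 0 0 0 0 -0.8;0 0 0 0 0 0 -0.8",
)

```text
time_s: 18.0
tool_pos: [0.5245, 0.3772, 0.0634]
eef_rot: [-0.514, 1.509, 0.514]
wrist_force: [0.2, -0.5, -0.8]
gripper_width: 0.901
```

```bash
python3 - <<'E'
from look import *
np.set_printoptions(precision=4,suppress=True)
im,d,s=snap('wrist','w12')
print(s['tool_pos'],s['gripper_width'],s['wrist_force'])
cv2.imwrite('pics/c13.png',cv2.resize(im[200:400,200:440,::-1],(720,600),interpolation=cv2.INTER_CUBIC))
E
```

```text
[0.5245 0.3772 0.0634] 0.901258214001946 [ 0.2499 -0.5494 -0.8436]
```

View pics/c13.png

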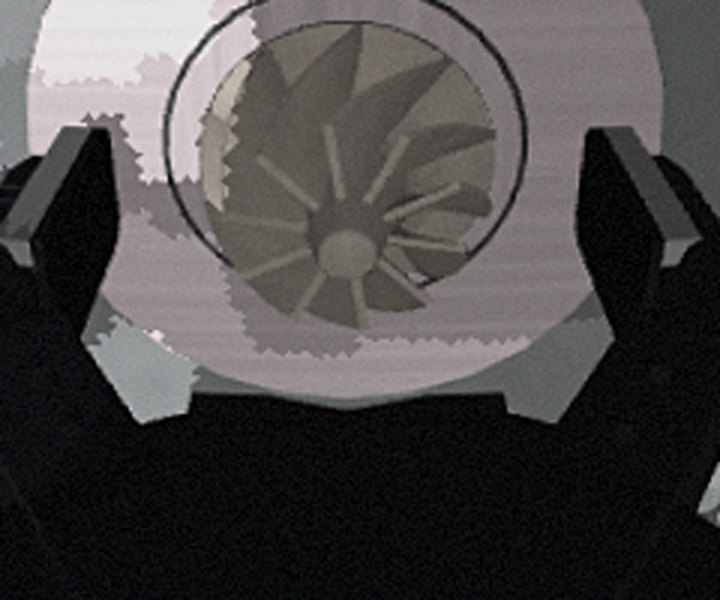

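servo_tool(
  commands="-0.01 0 0 0 0 0 -0.8;-0.02 0 0 0 0 0 -0.8;-0.03 0 0 0 0 0 -0.8;-0.03 0 0 0 0 0 -0.8;-0.03 0 0 0 0 0 -0.8;-0.03 0 0 0 0 0 -0.8;0 0 0 0 0 0 -0.8",
)

```text
time_s: 18.92
tool_pos: [0.526, 0.3781, 0.2186]
eef_rot: [-0.511, 1.502, 0.515]
wrist_force: [0.3, 0.2, 0.6]
gripper_width: 0.899
```

servo_tool(
  commands="-0.03 0 -0.025 0 0 0 -0.8;0 0 -0.025 0 0 0 -0.8;0 0 -0.025 0 0 0 -0.8;0 0 -0.02 0 0 0 -0.8;0 0 0 0 0 0 -0.8;0 0 0 0 0 0 -0.8",
)

```text
time_s: 19.68
tool_pos: [0.4496, 0.3196, 0.2438]
eef_rot: [-0.514, 1.508, 0.514]
wrist_force: [0.4, -0.1, -1.2]
gripper_width: 0.898
```

```bash
python3 - <<'E'
from look import *
np.set_printoptions(precision=4,suppress=True)
im,d,s=snap('wrist','w13');i2,_,_=snap('scene','s13');i3,_,_=snap('top','t13')
print(s['tool_pos'],s['time_s'],s['wrist_force'])
b=cv2.resize(i2[60:260,230:430,::-1],(400,400),interpolation=cv2.INTER_CUBIC);a=cv2.resize(i3[90:290,200:400,::-1],(400,400),interpolation=cv2.INTER_CUBIC)
cv2.imwrite('pics/c14.png',np.hstack([a,b]))
E
```

```text
[0.4496 0.3196 0.2438] 19.675 [ 0.4485 -0.1413 -1.2426]
```

View pics/c14.png

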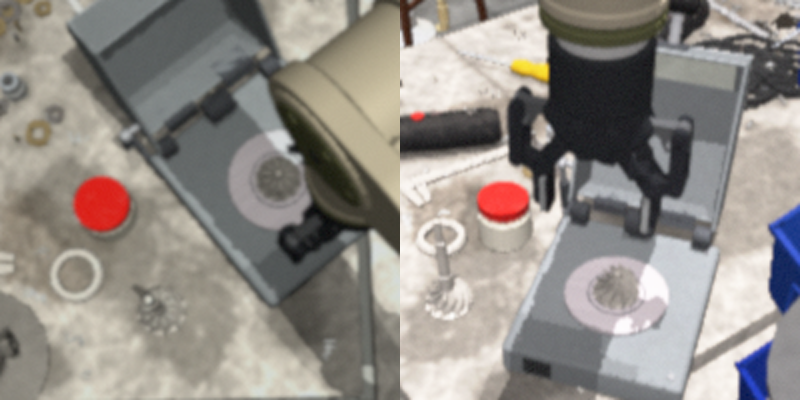

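View pics/w13.png

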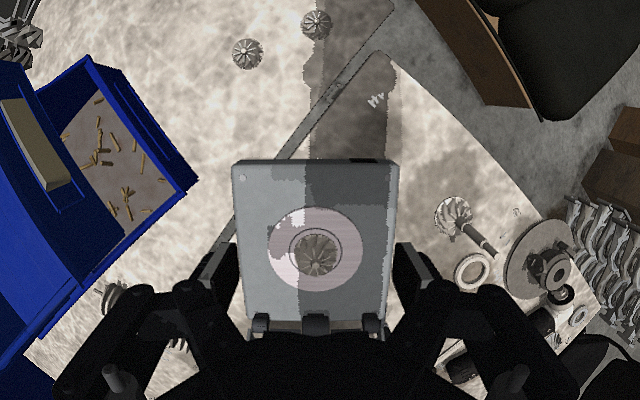

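```bash
python3 - <<'E'
from look import *
im,d,p,r=load('w13');i=im[215:300,260:370,::-1];cv2.imwrite('pics/c15.png',cv2.resize(i,None,fx=6,fy=6,interpolation=cv2.INTER_CUBIC))
E
```

```text
(no output)
```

View pics/c15.png

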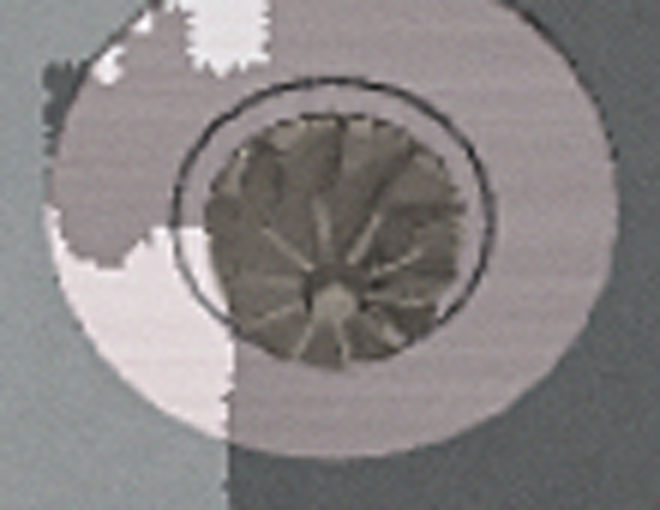

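```bash
python3 - <<'E'
from look import *
im,d,p,r=load('w13');print(wplane(315.4,264.3,.083,p,r), wplane(315.4,227.6,.052,p,r))
hand_in()
E
```

```text
[0.52284686 0.3760318  0.083     ] [0.49936348 0.35795146 0.052     ]Traceback (most recent call last):
  File "<stdin>", line 3, in <module>
NameError: name 'hand_in' is not defined
```

```bash
python3 -c "
from workcell import hand_in
print(hand_in())"
```

```text
the job is handed in; nothing more can be done
None
```

The hood is open at its stop, and the largest wheel stands hub up in the middle of the turntable. I handed in at about 20 s of the 58 s allowed.

- **Hood:** I gripped the handle by its end faces and swung the hood along its arc to about 1.25 rad. When I let go, it moved to the stop by itself. It was still open in the last pictures.
- **Wheel:** I picked it up across the plate and lowered it onto the turntable until the wrist force showed light contact, about 3 N. Then I opened the fingers and backed the arm away clear of everything.
- **Last checks:** The gaps from the plate to the ring line are nearly equal left and right. The measured hub position is about 2 mm from the centre dot, which is about the calibration error. In the last pictures the pot, ring, shaft rotor and small wheels look undisturbed; I checked this by eye only.
- **A reading that disagreed:** While holding the wheel, the gripper read about 46 mm instead of the 50 mm plate. The pads probably sat on the vanes just above the rim. The wheel did not tilt.

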